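# Lock the bayonet cap on the battery housing

## Robot

A 6-joint arm with a two-finger parallel gripper is mounted at the origin on a cart in front of the work surface, level with it; the furniture and walls round the work are solid. World frame = base frame: x ahead of the robot, y to its left, z up, the work surface at z = 0. Lengths are in m, angles in rad, forces in N, time in s.
With the tool pointing down it reaches from about 0.225 to 0.875 m from the base axis. Payload 3.4 kg.
Tool frame: the origin (TCP) lies between the finger pads; the fingertips stand 22 mm ahead of it and the grasp point (between the pads) lies 3 mm ahead of it (manip.finger_overhang is the distance from the TCP to the fingertips, in m); z points along the fingers, y is the line along which they close (so a half turn about z gives the same grasp; the last joint's range is limited). The gripper opens to 85 mm and grips with 20 to 120 N. Pads are 22 mm wide; open, the fingers measure 114 mm over their backs; the gripper's body (76 mm by 85 mm) begins 54 mm behind the grasp point. The pads swing forward as they close: fully open they stand 13 mm farther back than shut.
Start: joints at [-1.368, 0.276, 1.505, -0, 1.361, -0.121], TCP at [0.183, -0.545, 0.253] pointing down, gripper open.
Joint ranges: [-2.89, 2.89], [-0.75, 2.08], [0.22, 2.7], [-1.18, 4.32], [0.11, 2.71], [-2.7, 2.7]. Speed limits (rad/s): [2.57, 2.57, 3.14, 3.14, 3.14, 3.14].

## Interface

Orientations are given as a unit quaternion [w, x, y, z].
In Python, from rig import get_state, eyes, order, manip gives the robot as it stands.
- The arm moves only by the tool drive_tool, never from a script. Its argument "rows" is a list of rows, each a list of 4 numbers: the shift along the tool's x, y, z in units of 25 mm (1.0 is 25 mm), then the turn about the tool's z in units of 6 degrees (1.0 is 6 degrees). A call has exactly 8 rows; each row is the pose to reach, as a shift and turn from the pose commanded when the call began, along the tool's axes at that moment; what a row does not reach only later rows make up. A row lasts 1/12 s, in which the tool goes at most 41.7 mm and 7.16 degrees, less where a joint would pass 70% of its speed; a pose out of reach is approached as far as the arm can. A call with a gripper value outside its range is refused whole. "grip" is the finger opening in mm, from 0 to 85.4, set as the call begins (left out, the last holds). The fingers move at their own pace and stop on an object; "newtons" is the grip in N (left out, the last holds). Time passes only in rows, so rows that repeat a pose let the fingers close, or fill a call up. It gives the time, the measured TCP pose, the force, the opening and the grip force at its end, in the units of the state.
- get_state(): the state, without advancing time (a new reading comes with each control period).
- eyes.get_image(name): name is "scene" or "top"; returns (picture, depth): 400x640x3 uint8, red, green, blue; 400x640 float32, m along the optical axis (not along the pixel's ray), 0 where there is no reading.
- eyes.camera_info(name): a dict with "fx", "fy", "cx", "cy" (pixels), "R" (3x3) and "t" (3): a world point X has camera coordinates R X + t. Camera axes: x right, y down, z forward; pixel columns grow to the right and rows downward; lengths in m; the calibration is good to about 2 mm. A picture is of the moment at which its call begins. camera_info takes no time and is no camera call.
- order.sign_off(): hands the job in; it is judged then, once.
The state is a dict: "clock": time; "qpos": joint angles; "qd": joint speeds; "effort": joint torques, N m; "position": TCP position; "ee_rot": TCP orientation; "contact_force": force on the tool from outside, world axes, zero at the start; "moment": the same for the moment, N m; "width": finger opening in m; "gripper_force": force on a finger pad.
Only numpy, scipy, OpenCV 4.12 (cv2) and the standard library are available. Lean on these libraries where they do the work, as an engineer would, in place of code of your own. Each camera call takes 0.05 s, during which the arm holds its last target. There are 200 camera calls.

## Task

The battery housing of the outdoor lights stands open on the work table. Fit its loose bayonet cap: set the cap's two lugs into the slots of the rim, push it in against the spring, turn it clockwise (seen from above) as far as it goes, about a quarter turn, and let it spring back up so that it is locked. Leave the black tape roll and the small red carton where they are.

Things in the scene. Friction and masses are not known exactly. Their poses are not given: they have to be found in the camera images.
- cap: Loose black bayonet cap, about 80 g, upright on the table at first. Origin: centre of underside, z up. Plug 43 mm in diameter, 19 mm tall (lowest 5 mm bevelled to 33 mm). On it a wing grip 38 mm long along x, 14 mm thick along y, at heights 19 to 58 mm. A half turn makes no difference.
- cap_lug (a point): Middle of the cap's +x lug, 23.5 mm from the axis, 7 mm above the underside. The two lugs, at +x and -x in line with the wing, are 9 mm wide along y, at heights 4 to 10 mm, and reach out to 29.5 mm from the axis.
- cap_grip (a point): Where to grip the cap's wing: on its axis, 47 mm above its underside. With the cap fully pushed in, the plug's top is 8 mm below the housing's rim, so grip only the upper 30 mm of the wing.
- housing: Round grey battery housing fixed to the table, 80 mm in diameter, 66 mm tall, with two 6 mm high screw ears out to 56 mm from the axis. Origin: centre of underside, z up. Bore of the rim 49 mm. Cap's underside above the housing's: 55 mm resting on the spring in the slots, 44 mm or less to turn under the 12 mm thick lip, 39 mm fully pushed in, 49 mm locked.
- housing_rim (a point): Centre of the housing's rim, on its axis at the top, 66 mm above the table.
- housing_slot (a point): Middle of one of the two open slots in the rim through which the lugs enter, 30 mm from the axis at rim height, at +75 degrees from the housing's x axis (counterclockwise from above); the other is at -105. Each is 34 degrees wide and reaches 35 mm from the axis. The cap enters with its wing along the line through both slots.
- housing_notch (a point): Rim above one of the two notches, 30 mm from the axis, on the housing's +x axis (the other on -x), each marked by a small black bar on the rim. Here the lip is 7 mm thick and 30 degrees wide; the lugs rise into it at the end of the clockwise 75 degree turn. Fixed stops limit the turn at both ends, with about 5 degrees of play.
- contact (a joint): Spring plate in the housing, pushed down by the cap: 0 = up (plate 55 mm above the table), 0.016 m = fully down. The spring pushes back with about 1 N at 0, 5 N with the cap locked (0.006), 9 N at the depth for turning (0.012) and 11 N fully down.
- tape_electrical: Roll of black tape lying flat, 62 mm in diameter, 19 mm high, loose; a bystander. Origin: centre of its underside.
- lamp_carton_1: Small red carton, 42 x 62 x 30 mm, loose; a bystander behind the work. Origin: centre of its underside.
There are look-alikes about, which are no part of the job. There is more than one size of the cap; the one meant has the size given above.

How it is judged:
By the outcome, as a careful person would: the job done as asked, in the order asked, and still so for the second after the job is handed in, with the robot touching nothing.
It also fails if it takes over 40 s, if anything falls off the work surface, if the arm or the gripper's body presses on something with over 40 N, if the wrist force passes 120 N, or if a joint passes its speed limit or range.

## Working session

There is one attempt and no reset: what is moved stays moved. The work goes in short steps, Python scripts to look and compute and a tool call to move; the robot and the scene stay as the last step left them, time stands still between calls to the robot, and variables do not carry over. Pictures are saved under pics/ and viewed, at most 10 in all, crops included, and the job is handed in when it is done.

Besides the shell and the picture viewer there is one more tool, called after ">>>" as name(argument=value, ...), one argument or row to a line, values as JSON. drive_tool: Moves the arm, as the interface text tells. Its arguments: {"type":"object","properties":{"rows":{"type":"array","items":{"type":"array","items":{"type":"number"}}},"grip":{"type":"number"},"newtons":{"type":"number"}},"required":["rows"]}

```bash
mkdir -p pics; ls
cat > h.py <<'E'
import numpy as np, cv2
from rig import get_state, eyes, order, manip
def grab(n):
    im,d=eyes.get_image(n); return im,d,eyes.camera_info(n)
def ray(c,u,v,z):
    R=np.array(c['R']);t=np.array(c['t']);o=-R.T@t
    d=R.T@np.array([(u-c['cx'])/c['fx'],(v-c['cy'])/c['fy'],1.])
    return o+d*(z-o[2])/d[2]
def proj(c,X):
    p=np.array(c['R'])@np.array(X)+np.array(c['t']); return c['fx']*p[0]/p[2]+c['cx'],c['fy']*p[1]/p[2]+c['cy']
def cloud(c,d):
    v,u=np.mgrid[:d.shape[0],:d.shape[1]]
    P=np.stack([(u-c['cx'])/c['fx']*d,(v-c['cy'])/c['fy']*d,d],-1)-np.array(c['t'])
    return P@np.array(c['R'])
E
python3 - <<'E'
from h import *
for n in('top','scene'):
    im,d,c=grab(n); cv2.imwrite(f'pics/{n}0.png',im[...,::-1]); np.savez(f'{n}0.npz',im=im,d=d)
    R=np.array(c['R']);print(n,c['fx'],-R.T@np.array(c['t']),R.round(2).tolist())
print(get_state())
E
```

```text
pics
top 435.2807860537914 [0.48934825 0.07106322 0.9090635 ] [[-0.01, -1.0, 0.02], [-1.0, 0.01, -0.08], [0.08, -0.02, -1.0]]
scene 378.49944408851985 [0.2016258  0.70228289 0.52761767] [[-0.88, -0.47, -0.01], [-0.24, 0.48, -0.85], [0.4, -0.74, -0.53]]
{'clock': 0.1, 'qpos': array([-1.36799481e+00,  2.76549521e-01,  1.50599774e+00, -1.89401160e-05,
        1.36070360e+00, -1.21026167e-01]), 'qd': array([-0.000303  ,  0.00025426, -0.0035756 ,  0.00056182,  0.00048116,
       -0.00013404]), 'effort': array([ 7.52318319e-04, -4.17699230e+01, -2.46406388e+01, -7.66466587e-05,
        5.90214288e-03,  1.53812272e-05]), 'position': array([ 0.18285096, -0.54469831,  0.25251955]), 'ee_rot': array([-8.28032966e-04,  9.86919907e-01,  1.61209212e-01, -4.31431538e-05]), 'contact_force': array([-0.25940621,  0.32829707,  0.31994157]), 'moment': array([0.01236978, 0.08212275, 0.03322367]), 'gripper_force': 0.0, 'width': 0.08532755154747969}
```

View pics/top0.png

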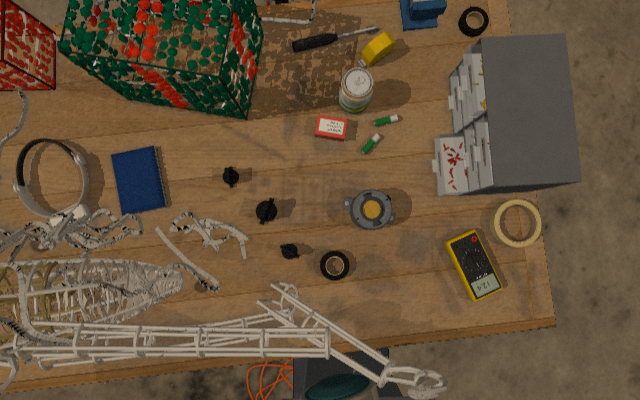

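View pics/scene0.png

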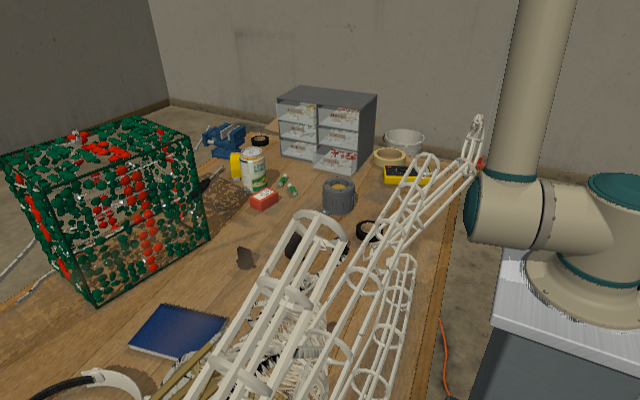

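The top view shows three black caps at (230,176), (266,210) and (289,251). The housing is at (371,209), the tape roll at (335,265) and the carton at (331,128). The middle cap looks largest, so I'll measure all three and enlarge them.

Run:
```python
from h import *
z=np.load('top0.npz');im,d=z['im'],z['d'];c=eyes.camera_info('top')
W=cloud(c,d)
a=cv2.resize(im[155:265,205:305],None,fx=4,fy=4,interpolation=3)
b=cv2.resize(im[182:237,342:402],None,fx=6,fy=6,interpolation=3)
o=np.zeros((440,770,3),np.uint8);o[:,:400]=a;o[:330,405:765]=b
cv2.imwrite('pics/crop1.png',o[...,::-1])
for u,v in((230,176),(266,210),(289,251)):
    m=np.zeros(d.shape,bool);m[v-18:v+19,u-18:u+19]=1
    m&=(d>0)&(W[...,2]>0.008)&(W[...,2]<.12)
    P=W[m];h=np.percentile(P[:,2],97);T=P[P[:,2]>h-.006]
    (cx,cy),(w,l),an=cv2.minAreaRect(T[:,:2].astype(np.float32)*1000)
    L=P[P[:,2]<h-.02]
    print(u,v,'h',h,'top',cx,cy,w,l,an,len(T),'low r',np.percentile(np.hypot(L[:,0]-cx/1e3,L[:,1]-cy/1e3),[50,90,98]).round(4), 'zlow',np.percentile(L[:,2],[10,50,90]).round(3))
u,v=371,209
m=np.zeros(d.shape,bool);m[v-28:v+28,u-30:u+30]=1
m&=(d>0)&(W[...,2]>0.058)&(W[...,2]<.08);T=W[m][:,:2].astype(np.float32)*1000
print('housing',np.median(W[m][:,2]),cv2.minEnclosingCircle(T),len(T))
```

```text
230 176 h 0.045902091881255075 top 607.9255981445312 255.45074462890625 26.7098388671875 10.251431465148926 1.1037956476211548 74 low r [0.0135 0.0163 0.019 ] zlow [0.012 0.014 0.018]
266 210 h 0.060028926644667205 top 535.3721313476562 182.18020629882812 14.058609008789062 37.34705352783203 65.31273651123047 136 low r [0.0181 0.0239 0.0284] zlow [0.011 0.019 0.022]
289 251 h 0.04640503706394794 top 452.64935302734375 135.465576171875 28.42850112915039 9.906079292297363 59.33792495727539 77 low r [0.0134 0.016  0.0199] zlow [0.01  0.014 0.016]
housing 0.06519446092160659 ((534.2724609375, -29.32183074951172), 39.553916931152344) 726
```

View pics/crop1.png

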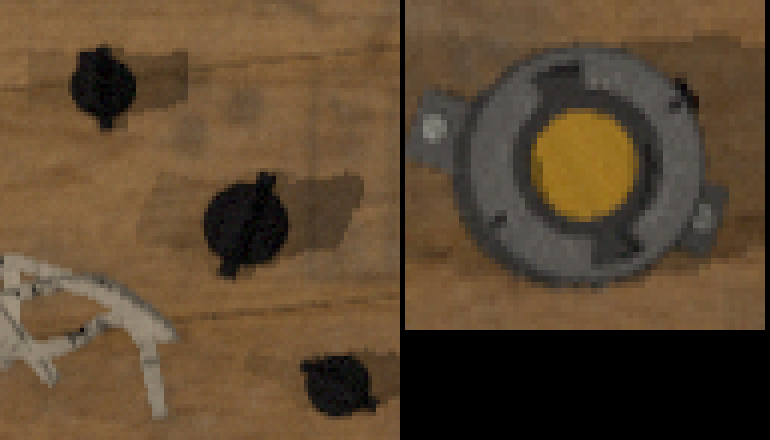

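The caps at (230,176) and (289,251) are about 46 mm tall with 28 x 10 mm wings, so they're too small. The cap at (266,210) is 60 mm tall with a 37 x 14 mm wing, which fits the description. In the crop its lugs are at (265,182) and (229,268). On the housing, the slots are at (558,80) and (618,240) and the bars at (680,92) and (500,220). One more measurement will give the angles and the clear height along the path.

Run:
```python
from h import *
z=np.load('top0.npz');im,d=z['im'],z['d'];c=eyes.camera_info('top');W=cloud(c,d)
# polar brightness on rim plane
C=np.array([.5343,-.0293]);g=cv2.cvtColor(im,cv2.COLOR_RGB2GRAY).astype(np.float32)
def prof(rs,cen=C,zz=.066):
    out=[]
    for a in range(0,360,5):
        s=[]
        for r in rs:
            u,v=proj(c,[cen[0]+r*np.cos(np.radians(a)),cen[1]+r*np.sin(np.radians(a)),zz]);s.append(cv2.getRectSubPix(g,(1,1),(float(u),float(v)))[0,0])
        out.append(int(np.mean(s)))
    return out
print('slots r27-32',prof([.027,.029,.031]));print('r34',prof([.033,.035,.037]))
m=np.zeros(d.shape,np.uint8);hsv=cv2.cvtColor(im,cv2.COLOR_RGB2HSV)
m=((hsv[...,0]>15)&(hsv[...,0]<30)&(hsv[...,1]>170)).astype(np.uint8);m[:190]=0;m[230:]=0;m[:,:350]=0;m[:,395:]=0
M=cv2.moments(m,True);print('gold',ray(c,M['m10']/M['m00'],M['m01']/M['m00'],.055))
# table-level black mask of cap -> lug axis
b=(g<32).astype(np.uint8);b[:190]=0;b[230:]=0;b[:,:248]=0;b[:,285:]=0
M=cv2.moments(b,True);print('cap blob',M['m00'],ray(c,M['m10']/M['m00'],M['m01']/M['m00'],.02),ray(c,M['m10']/M['m00'],M['m01']/M['m00'],.0))
z2=np.load('scene0.npz');W2=cloud(eyes.camera_info('scene'),z2['d'])
A=np.concatenate([W[d>0],W2[z2['d']>0]])
print('height cm; rows x=.1.. step .1, cols y=-.6...6')
for x in np.arange(.1,.9,.1):
    print(round(x,1),[int(100*np.percentile(q,99.5)) if len(q:=A[(abs(A[:,0]-x)<.05)&(abs(A[:,1]-y)<.05)&(A[:,2]<1.2)][:,2])>10 else '-' for y in np.arange(-.6,.61,.1)])
```

```text
slots r27-32 [71, 45, 42, 43, 44, 48, 52, 77, 86, 90, 86, 83, 84, 84, 84, 88, 88, 89, 88, 88, 86, 86, 87, 88, 79, 88, 84, 84, 86, 89, 85, 85, 86, 87, 87, 83, 76, 52, 51, 50, 46, 40, 35, 67, 84, 85, 88, 88, 89, 86, 87, 85, 85, 90, 89, 86, 87, 85, 86, 87, 84, 82, 86, 87, 89, 86, 83, 84, 88, 88, 82, 90]
r34 [75, 61, 64, 61, 64, 65, 70, 78, 81, 81, 81, 80, 83, 81, 80, 82, 82, 81, 82, 83, 83, 82, 82, 80, 52, 65, 78, 76, 80, 79, 77, 79, 77, 76, 77, 75, 74, 68, 69, 67, 69, 66, 65, 74, 75, 76, 76, 76, 76, 78, 77, 77, 78, 80, 79, 80, 82, 82, 81, 82, 69, 54, 80, 81, 83, 82, 80, 82, 81, 79, 81, 81]
gold [ 0.53505594 -0.02933296  0.055     ]
cap blob 361.0 [0.53581559 0.18139506 0.02      ] [0.5368609  0.18387704 0.        ]
height cm; rows x=.1.. step .1, cols y=-.6...6
0.1 [-85, -85, -85, -85, 0, 1, 29, 19, 0, '-', '-', '-', '-']
0.2 [-85, -85, -85, -85, -76, 26, 47, 23, 0, 0, 0, 4, 7]
0.3 [-85, -85, 0, 0, 0, 27, 20, 23, 22, 21, 20, 36, 33]
0.4 ['-', '-', 0, 3, 4, 0, 2, 11, 9, 11, 16, 21, 24]
0.5 ['-', '-', 2, 2, 3, 6, 6, 4, 5, 2, 7, 11, 14]
0.6 ['-', '-', 19, 19, 19, 6, 6, 0, 2, 4, 1, 2, 3]
0.7 ['-', '-', 19, 19, 19, 1, 11, 3, 25, 25, 13, 1, 3]
0.8 ['-', '-', 19, 19, 19, 0, 11, 0, 25, 25, 25, 25, 15]
```

>>> drive_tool(
  rows=[
    [0.6, -0.1, -0.8, 0.3],
    [2, -0.4, -1.8, 1],
    [3.5, -0.8, -2.8, 2],
    [5, -1.2, -3.6, 3],
    [6.5, -1.6, -4.3, 4],
    [8, -2, -4.3, 5],
    [9.5, -2.3, -4.3, 6],
    [10.8, -2.5, -4.3, 7.2],
  ],
  grip=70,
)

```text
clock: 0.77
position: [0.4206, -0.3982, 0.3614]
ee_rot: [-0.0, 0.977, -0.214, 0.001]
contact_force: [0.9, -0.7, -0.2]
width: 0.0698
gripper_force: 0.0
```

```bash
cat >> h.py <<'E'
def axes():
    s=get_state();w,x,y,z=s['ee_rot'];from scipy.spatial.transform import Rotation as Rn
    return s,Rn.from_quat([x,y,z,w]).as_matrix()
def plan(target,wing=None):
    "units to a TCP target and wing yaw (deg)"
    s,R=axes();u=R.T@(np.array(target)-s['position'])/.025
    yy=np.degrees(np.arctan2(R[1,1],R[0,1])); 
    t=None
    if wing is not None: t=-(((wing-90-yy)+90)%180-90)/6
    print('t',s['clock'],'pos',s['position'].round(4),'yaw_y',yy.round(1),'q',s['qpos'].round(2),'tilt',R[:,2].round(3),'units',u.round(2),'turn',t)
E
python3 - <<'E'
from h import *
for n in('top','scene'):
    z=np.load(n+'0.npz');W=cloud(eyes.camera_info(n),z['d']);im=z['im']
    m=(z['d']>0)&(im.min(-1)>110)&(W[...,2]>.2)&(W[...,0]>.05)&(W[...,0]<.6)&(abs(W[...,1])<.45)
    H,xe,ye=np.histogram2d(W[m][:,0],W[m][:,1],bins=[np.arange(.05,.61,.1),np.arange(-.45,.46,.1)])
    print(n,H.astype(int).tolist()); 
    if m.any(): print(np.percentile(W[m][:,2],[50,90,99,100]))
plan([.52,0,.33],-24.7); plan([.5355,.182,.17],-24.7)
E
```

```text
top [[0, 0, 0, 0, 0, 0, 0, 0, 0], [0, 0, 0, 14, 0, 0, 0, 0, 0], [0, 0, 0, 193, 26, 555, 438, 280, 142], [0, 0, 0, 0, 0, 0, 0, 0, 0], [0, 0, 0, 0, 0, 0, 0, 0, 0]]
[0.21339782 0.23021929 0.27179842 0.27589118]
scene [[0, 0, 0, 0, 56, 2, 0, 0, 0], [0, 0, 0, 48, 164, 51, 0, 0, 0], [0, 0, 0, 218, 17, 402, 433, 409, 185], [0, 0, 0, 0, 0, 0, 0, 0, 0], [0, 0, 0, 0, 0, 0, 0, 0, 0]]
[0.21202108 0.26411053 0.4536033  0.47330749]
t 0.7667 pos [ 0.4206 -0.3982  0.3614] yaw_y -114.8 q [-0.88  0.24  1.29  0.    1.61  1.12] tilt [ 0.001 -0.    -1.   ] units [ -3.06 -16.13   1.26] turn -0.011771201747277379
t 0.7667 pos [ 0.4206 -0.3982  0.3614] yaw_y -114.8 q [-0.88  0.24  1.29  0.    1.61  1.12] tilt [ 0.001 -0.    -1.   ] units [ -5.56 -23.     7.66] turn -0.011771201747277379
```

Run:
```python
from h import *
for n in('top','scene'):
    z=np.load(n+'0.npz');W=cloud(eyes.camera_info(n),z['d']);im=z['im']
    m=(z['d']>0)&(im.min(-1)>90)&(W[...,0]>.0)&(W[...,0]<.42)&(abs(W[...,1])<.4)
    for a in np.arange(.1,.5,.05):
        P=W[m&(W[...,2]>a)&(W[...,2]<a+.05)]
        if len(P)>5: print(n,round(a,2),len(P),'x',np.percentile(P[:,0],[1,25,75,99]).round(3),'y',np.percentile(P[:,1],[1,25,75,99]).round(3))
im,d,c=grab('scene');cv2.imwrite('pics/s1.png',im[...,::-1])
```

```text
top 0.1 1088 x [0.258 0.302 0.371 0.417] y [-0.025  0.043  0.354  0.399]
top 0.15 2792 x [0.244 0.29  0.325 0.386] y [-0.075  0.014  0.312  0.397]
top 0.2 2199 x [0.248 0.308 0.335 0.342] y [-0.113  0.081  0.241  0.385]
top 0.25 304 x [0.251 0.257 0.262 0.266] y [-0.108 -0.084 -0.063 -0.053]
scene 0.1 2303 x [0.001 0.055 0.286 0.394] y [-0.017  0.066  0.102  0.39 ]
scene 0.15 7835 x [0.003 0.09  0.286 0.345] y [-0.075  0.058  0.102  0.394]
scene 0.2 2786 x [0.01  0.184 0.314 0.342] y [-0.097  0.048  0.223  0.382]
scene 0.25 1255 x [0.153 0.167 0.196 0.264] y [-0.073  0.031  0.041  0.047]
scene 0.3 1262 x [0.155 0.169 0.195 0.209] y [0.005 0.018 0.027 0.033]
scene 0.35 1351 x [0.158 0.172 0.198 0.212] y [-0.008  0.005  0.013  0.02 ]
scene 0.4 1461 x [0.161 0.175 0.201 0.214] y [-0.022 -0.009 -0.001  0.006]
scene 0.45 718 x [0.164 0.177 0.202 0.216] y [-0.031 -0.018 -0.012 -0.008]
```

View pics/s1.png

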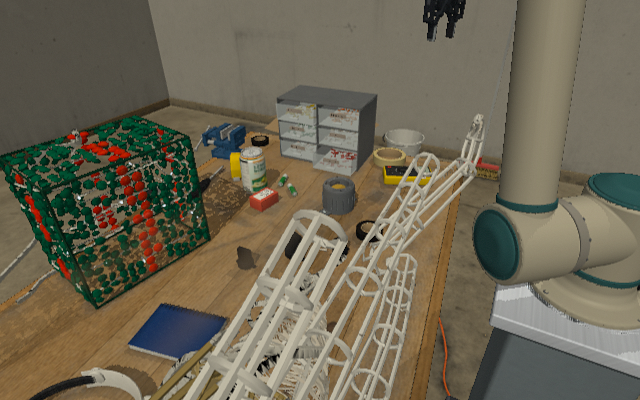

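The scene view shows the gripper raised clear at (443,15), the beige arm at (530,130) and the white lattice figure in front of the work. The tall points I measured were the arm itself, and the lattice only reaches about 0.27 m, so the path at x > 0.45 and z of about 0.33 is clear.

>>> drive_tool(
  rows=[
    [-0.4, -1, 0, 0],
    [-0.8, -2.5, 0, 0],
    [-1.2, -4, 0, 0],
    [-1.6, -5.5, 0.2, 0],
    [-2, -7, 0.4, 0],
    [-2.3, -8.5, 0.7, 0],
    [-2.6, -10, 1, 0],
    [-2.9, -11.5, 1.3, 0],
  ],
)

```text
clock: 1.48
position: [0.4716, -0.1069, 0.3277]
ee_rot: [0.0, 0.977, -0.212, -0.0]
contact_force: [1.1, -0.1, -0.1]
width: 0.0699
gripper_force: 0.0
```

>>> drive_tool(
  rows=[
    [-0.3, -1.5, 0, 0],
    [-0.6, -3, 0.4, 0],
    [-0.9, -4.5, 1, 0],
    [-1.3, -6, 1.8, 0],
    [-1.7, -7.5, 2.8, 0],
    [-2, -9, 4, 0],
    [-2.3, -10.3, 5.2, 0],
    [-2.66, -11.5, 6.2, 0],
  ],
)

```text
clock: 2.15
position: [0.5288, 0.1706, 0.1813]
ee_rot: [0.0, 0.977, -0.212, 0.0]
contact_force: [0.1, -0.5, 0.3]
width: 0.07
gripper_force: 0.0
```

Run:
```python
from h import *
plan([.5355,.182,.17],-24.7);plan([.5355,.182,.050],-24.7); print(manip.finger_overhang)
im,d,c=grab('top');cv2.imwrite('pics/t2.png',cv2.resize(im[120:300,180:420],None,fx=3,fy=3,interpolation=3)[...,::-1])
```

```text
t 2.15 pos [0.5288 0.1706 0.1813] yaw_y -114.4 q [ 0.19  0.3   1.66 -0.    1.18  2.18] tilt [ 0. -0. -1.] units [ 0.05 -0.53  0.45] turn 0.04191864011321892
t 2.15 pos [0.5288 0.1706 0.1813] yaw_y -114.4 q [ 0.19  0.3   1.66 -0.    1.18  2.18] tilt [ 0. -0. -1.] units [ 0.05 -0.53  5.25] turn 0.04191864011321892
0.022
```

View pics/t2.png

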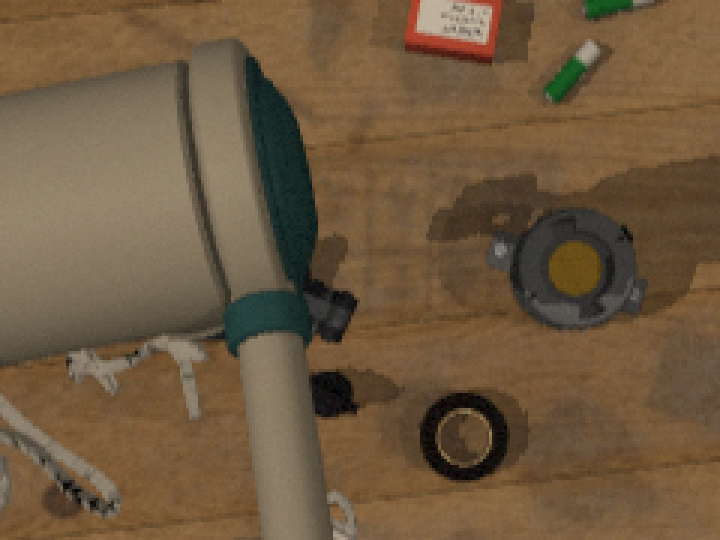

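The arm hides the cap in the top view and the housing is clear at (576,268) in the crop. I'll descend in two steps.

>>> drive_tool(
  rows=[
    [0, -0.2, 0.4, 0],
    [0, -0.4, 0.8, 0],
    [0, -0.5, 1.2, 0],
    [0, -0.5, 1.6, 0],
    [0, -0.5, 2, 0],
    [0, -0.5, 2.2, 0],
    [0, -0.5, 2.2, 0],
    [0, -0.5, 2.2, 0],
  ],
)

```text
clock: 2.87
position: [0.5341, 0.18, 0.1277]
ee_rot: [0.0, 0.977, -0.213, -0.0]
contact_force: [0.3, -0.4, 0.6]
width: 0.0701
gripper_force: 0.0
```

Run:
```python
from h import *
plan([.5355,.182,.052],-24.7)
im,d,c=grab('scene')
a=[proj(c,p) for p in([.5355,.182,.0],[.5355,.182,.058])];print(a)
cv2.imwrite('pics/s3.png',cv2.resize(im[150:310,170:410],None,fx=3,fy=3,interpolation=3)[...,::-1])
```

```text
t 2.8667 pos [0.5341 0.18   0.1277] yaw_y -114.6 q [ 0.2   0.36  1.72 -0.    1.07  2.2 ] tilt [-0. -0. -1.] units [ 0.02 -0.1   3.03] turn 0.023658868876864858
[(np.float64(295.9084281117754), np.float64(254.27010753875913)), (np.float64(294.7372883053277), np.float64(232.4561462283129))]
```

View pics/s3.png

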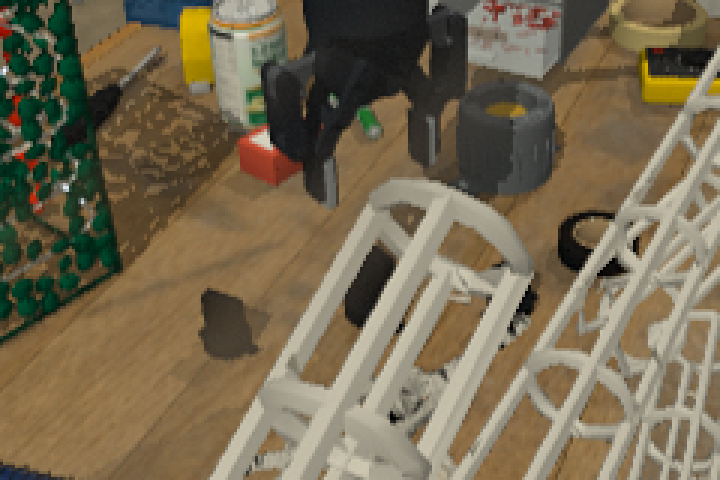

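The fingers straddle the cap, which shows at crop (375,285), full-frame (295,245). That matches the predicted projection, so I'll descend and grip.

>>> drive_tool(
  rows=[
    [0, -0.1, 0.4, 0],
    [0, -0.1, 0.8, 0],
    [0, -0.1, 1.2, 0],
    [0, -0.1, 1.6, 0],
    [0, -0.1, 2, 0],
    [0, -0.1, 2.4, 0],
    [0, -0.1, 2.8, 0],
    [0, -0.1, 3, 0],
  ],
)

```text
clock: 3.58
position: [0.5342, 0.1826, 0.0508]
ee_rot: [0.001, 0.977, -0.212, -0.001]
contact_force: [0.5, -0.1, 0.5]
width: 0.0699
gripper_force: 0.0
```

>>> drive_tool(
  rows=[
    [0, 0, 0, 0],
    [0, 0, 0, 0],
    [0, 0, 0, 0],
    [0, 0, 0, 0],
    [0, 0, 0, 0],
    [0, 0, 0, 0],
    [0, 0, 0, 0],
    [0, 0, 0, 0],
  ],
  grip=8,
  newtons=60,
)

```text
clock: 4.25
position: [0.5356, 0.183, 0.0534]
ee_rot: [-0.0, 0.977, -0.212, 0.001]
contact_force: [0.1, 0.0, 2.6]
width: 0.0131
gripper_force: 61.9
```

>>> drive_tool(
  rows=[
    [0, 0, -0.4, 0],
    [0, 0, -1, 0],
    [0, 0, -1.7, 0],
    [0, 0, -2.4, 0],
    [0, 0, -3.1, 0],
    [0, 0, -3.8, 0],
    [0, 0, -4.3, 0],
    [0, 0, -4.5, 0],
  ],
)

```text
clock: 4.92
position: [0.5359, 0.183, 0.1678]
ee_rot: [-0.001, 0.977, -0.212, 0.002]
contact_force: [-0.1, 0.3, -0.3]
width: 0.0128
gripper_force: 61.4
```

Run:
```python
from h import *
plan([.5346,-.0293,.165],17.5)
im,d,c=grab('top');cv2.imwrite('pics/t4.png',cv2.resize(im[150:280,200:400],None,fx=4,fy=4,interpolation=3)[...,::-1])
im2,d2,c2=grab('scene')
np.savez('lift.npz',im=im,d=d,im2=im2,d2=d2)
```

```text
t 4.9167 pos [0.5359 0.183  0.1678] yaw_y -114.5 q [ 0.21  0.32  1.66 -0.    1.16  2.2 ] tilt [ 0.004  0.001 -1.   ] units [3.47 7.75 0.1 ] turn -7.001632859638254
```

>>> drive_tool(
  rows=[
    [0.2, 0.5, 0, -0.6],
    [0.7, 1.5, 0, -1.5],
    [1.2, 2.8, 0, -2.5],
    [1.8, 4, 0, -3.5],
    [2.4, 5.3, 0, -4.5],
    [2.9, 6.5, 0, -5.5],
    [3.3, 7.3, 0, -6.5],
    [3.5, 7.75, 0, -7],
  ],
)

```text
clock: 5.68
position: [0.5335, -0.0325, 0.164]
ee_rot: [0.0, 0.988, 0.153, -0.001]
contact_force: [0.1, 0.1, -0.9]
width: 0.013
gripper_force: 61.4
```

>>> drive_tool(
  rows=[
    [0, 0, 0, 0],
    [0, 0, 0, 0],
    [0, 0, 0, 0],
    [0, 0, 0, 0],
    [0, 0, 0, 0],
    [0, 0, 0, 0],
    [0, 0, 0, 0],
    [0, 0, 0, 0],
  ],
)

```text
clock: 6.35
position: [0.5344, -0.0293, 0.1653]
ee_rot: [0.0, 0.988, 0.152, 0.0]
contact_force: [0.1, -0.1, -1.1]
width: 0.0126
gripper_force: 61.4
```

Run:
```python
from h import *
plan([.5346,-.0293,.125],17.5)
s,R=axes();T=s['position']
im,d,c=grab('scene')
B=T+np.array([0,0,-.050]); print('expected cap bottom px',proj(c,B),'rim',proj(c,[.5346,-.0293,.066]))
for p in (T+[0,0,-.05]+.0295*np.array([np.cos(.305),np.sin(.305),0]),T+[0,0,-.05]-.0295*np.array([np.cos(.305),np.sin(.305),0])): print(proj(c,p+[0,0,.007]))
u,v=map(int,proj(c,B));u0,v0=u-50,v-50
print(u0,v0)
cv2.imwrite('pics/s5.png',cv2.resize(im[v0:v0+95,u0:u0+100],None,fx=6,fy=6,interpolation=3)[...,::-1])
im,d,c=grab('top');print('top rim',proj(c,[.5346,-.0293,.066]))
```

```text
t 6.35 pos [ 0.5344 -0.0293  0.1653] yaw_y -72.5 q [-0.18  0.28  1.73 -0.    1.13  1.08] tilt [ 0. -0. -1.] units [0.01 0.   1.61] turn 0.004297767737767799
expected cap bottom px (np.float64(339.7817090241128), np.float64(165.05022570452883)) rim (np.float64(339.2789165932605), np.float64(183.04922403778977))
(np.float64(327.51011290282156), np.float64(161.50589277341464))
(np.float64(352.30855718239457), np.float64(163.31115197172167))
289 115
top rim (np.float64(371.8733647011244), np.float64(208.90801371759198))
```

View pics/s5.png

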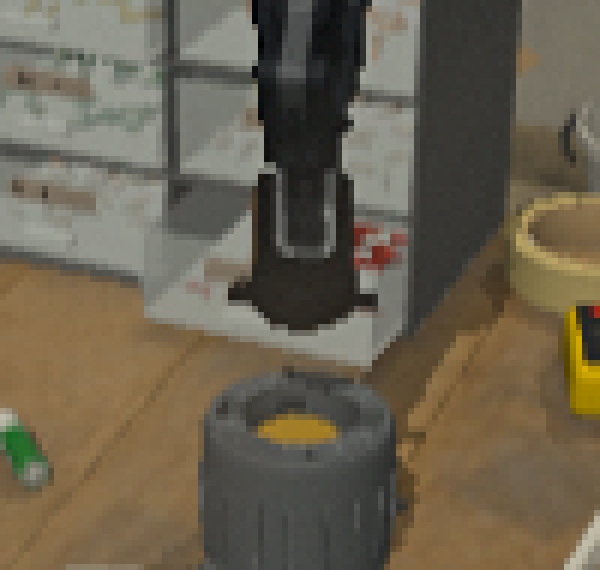

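The cap is upright with its lugs at full-frame (327,163) and (352,165), within 2 px of prediction and centred over the bore. Its underside is 53 mm below the TCP. I'll lower it into the slots.

>>> drive_tool(
  rows=[
    [0, 0, 0.3, 0],
    [0, 0, 0.7, 0],
    [0, 0, 1.1, 0],
    [0, 0, 1.5, 0],
    [0, 0, 1.8, 0],
    [0, 0, 2, 0],
    [0, 0, 2.2, 0],
    [0, 0, 2.3, 0],
  ],
)

```text
clock: 7.12
position: [0.5341, -0.0298, 0.1069]
ee_rot: [-0.0, 0.988, 0.152, -0.001]
contact_force: [-0.4, -0.8, 1.8]
width: 0.0131
gripper_force: 61.5
```

>>> drive_tool(
  rows=[
    [0, 0, 0, 0],
    [0, 0, 0, 0],
    [0, 0, 0, 0],
    [0, 0, 0, 0],
    [0, 0, 0, 0],
    [0, 0, 0, 0],
    [0, 0, 0, 0],
    [0, 0, 0, 0],
  ],
)

```text
clock: 7.78
position: [0.5346, -0.0298, 0.1079]
ee_rot: [0.0, 0.988, 0.152, 0.0]
contact_force: [-0.2, 0.2, 0.6]
width: 0.013
gripper_force: 61.6
```

>>> drive_tool(
  rows=[
    [0, 0, 0.1, 0],
    [0, 0, 0.2, 0],
    [0, 0, 0.3, 0],
    [0, 0, 0.4, 0],
    [0, 0, 0.5, 0],
    [0, 0, 0.55, 0],
    [0, 0, 0.55, 0],
    [0, 0, 0.55, 0],
  ],
)

```text
clock: 8.45
position: [0.5348, -0.0298, 0.0948]
ee_rot: [0.0, 0.988, 0.152, 0.001]
contact_force: [-2.0, 0.2, 9.0]
width: 0.0131
gripper_force: 62.7
```

>>> drive_tool(
  rows=[
    [0, 0, 0, 0.5],
    [0, 0, 0, 1.2],
    [0, 0, 0, 2],
    [0, 0, 0, 2.8],
    [0, 0, 0, 3.6],
    [0, 0, 0, 4.4],
    [0, 0, 0, 5.2],
    [0, 0, 0, 6],
  ],
)

```text
clock: 9.12
position: [0.5356, -0.03, 0.0951]
ee_rot: [0.0, 0.987, -0.163, 0.002]
contact_force: [-1.1, 1.1, 9.1]
width: 0.0127
gripper_force: 62.8
```

>>> drive_tool(
  rows=[
    [0, 0, 0, 0.8],
    [0, 0, 0, 1.6],
    [0, 0, 0, 2.4],
    [0, 0, 0, 3.2],
    [0, 0, 0, 4],
    [0, 0, 0, 4.8],
    [0, 0, 0, 5.4],
    [0, 0, 0, 6],
  ],
)

```text
clock: 9.78
position: [0.5358, -0.0301, 0.0952]
ee_rot: [-0.0, 0.888, -0.459, 0.002]
contact_force: [0.3, -1.3, 9.0]
width: 0.0129
gripper_force: 62.7
```

Run:
```python
from h import *
plan([.5346,-.0293,.0945],-57.5); s=get_state();print(s['contact_force'],s['moment'],s['width'])
```

```text
t 9.7833 pos [ 0.5358 -0.0301  0.0952] yaw_y -144.7 q [-0.19  0.36  1.82 -0.    0.96  2.34] tilt [ 0.003 -0.001 -1.   ] units [-0.05  0.02  0.03] turn 0.4704011970975775
[ 0.27630703 -1.31869533  9.02928634] [-0.05743355  0.06310231  0.01587784] 0.012873563679305002
```

>>> drive_tool(
  rows=[
    [0, 0, 0, 0.2],
    [0, 0, 0, 0.4],
    [0, 0, 0, 0.6],
    [0, 0, 0, 0.7],
    [0, 0, 0, 0.8],
    [0, 0, 0, 0.9],
    [0, 0, 0, 0.9],
    [0, 0, 0, 0.9],
  ],
)

```text
clock: 10.45
position: [0.5363, -0.03, 0.0952]
ee_rot: [-0.001, 0.866, -0.499, 0.002]
contact_force: [0.7, 0.6, 8.6]
width: 0.0131
gripper_force: 62.7
```

Run:
```python
from h import *
plan([.5346,-.0293,.0945],-57.5); s=get_state();print(s['contact_force'],s['moment'],s['width'])
```

```text
t 10.45 pos [ 0.5363 -0.03    0.0952] yaw_y -149.9 q [-0.19  0.36  1.82  0.    0.96  2.43] tilt [ 0.004 -0.001 -1.   ] units [-0.06  0.04  0.03] turn -0.4006560413081483
[0.68895876 0.63042833 8.60242271] [ 0.05084656 -0.08959567  0.09040313] 0.01307174399500159
```

>>> drive_tool(
  rows=[
    [0, 0, 0, 0.1],
    [0, 0, 0, 0.2],
    [0, 0, 0, 0.3],
    [0, 0, 0, 0.4],
    [0, 0, 0, 0.5],
    [0, 0, 0, 0.5],
    [0, 0, 0, 0.5],
    [0, 0, 0, 0.5],
  ],
)

```text
clock: 11.12
position: [0.5368, -0.0298, 0.0953]
ee_rot: [-0.001, 0.854, -0.521, 0.003]
contact_force: [1.7, 1.3, 6.5]
width: 0.0127
gripper_force: 62.9
```

Run:
```python
from h import *
plan([.5346,-.0293,.0945],-57.5); s=get_state();print(s['contact_force'],s['moment'],s['width'])
```

```text
t 11.1167 pos [ 0.5368 -0.0298  0.0953] yaw_y -152.8 q [-0.19  0.36  1.82  0.    0.96  2.48] tilt [ 0.006 -0.001 -1.   ] units [-0.06  0.07  0.03] turn -0.8810978933027371
[1.71182894 1.33491822 6.54575979] [ 0.21679881 -0.30058116  0.69977886] 0.012731049776958278
```

The moment about z has jumped to 0.7 N m, so the cap is at the stop. I'll ease the twist and let it rise to near the locked height.

>>> drive_tool(
  rows=[
    [0, 0, 0, -0.2],
    [0, 0, 0, -0.4],
    [0, 0, 0, -0.5],
    [0, 0, -0.08, -0.5],
    [0, 0, -0.16, -0.5],
    [0, 0, -0.24, -0.5],
    [0, 0, -0.26, -0.5],
    [0, 0, -0.26, -0.5],
  ],
)

```text
clock: 11.78
position: [0.5365, -0.0298, 0.1014]
ee_rot: [-0.001, 0.866, -0.499, 0.002]
contact_force: [3.6, 1.3, 4.9]
width: 0.0125
gripper_force: 62.1
```

Run:
```python
from h import *
plan([.5346,-.0293,.102],-57.5); s=get_state();print(s['contact_force'],s['moment'],s['width'])
```

```text
t 11.7833 pos [ 0.5365 -0.0298  0.1014] yaw_y -149.9 q [-0.19  0.35  1.81  0.    0.97  2.43] tilt [ 0.005 -0.    -1.   ] units [-0.06  0.06 -0.02] turn -0.40431933029375955
[3.63286252 1.32998005 4.90638736] [ 0.17732728 -0.50942802  0.01966751] 0.012539866764059828
```

>>> drive_tool(
  rows=[
    [0, 0, 0, 0],
    [0, 0, 0, 0],
    [0, 0, 0, 0],
    [0, 0, 0, 0],
    [0, 0, 0, 0],
    [0, 0, 0, 0],
    [0, 0, 0, 0],
    [0, 0, 0, 0],
  ],
  grip=50,
)

```text
clock: 12.45
position: [0.5342, -0.0298, 0.1004]
ee_rot: [0.0, 0.866, -0.499, -0.0]
contact_force: [-0.0, 0.6, 0.3]
width: 0.0497
gripper_force: 0.0
```

>>> drive_tool(
  rows=[
    [0, 0, -0.4, 0],
    [0, 0, -1, 0],
    [0, 0, -2, 0],
    [0, 0, -3, 0],
    [0, 0, -4, 0],
    [0, 0, -5, 0],
    [0, 0, -6, 0],
    [0, 0, -6.5, 0],
  ],
)

```text
clock: 13.12
position: [0.5355, -0.0299, 0.2673]
ee_rot: [-0.001, 0.866, -0.499, 0.003]
contact_force: [0.6, -0.4, 0.6]
width: 0.0498
gripper_force: 0.0
```

Run:
```python
from h import *
plan([.42,-.25,.30]); s=get_state();print(s['contact_force'])
```

```text
t 13.1167 pos [ 0.5355 -0.0299  0.2673] yaw_y -149.9 q [-0.19  0.21  1.57 -0.    1.36  2.43] tilt [ 0.006 -0.001 -1.   ] units [ 5.3   8.4  -1.32] turn None
[ 0.56608376 -0.37260952  0.56466815]
```

Next I'll move aside so the top camera can see the result.

>>> drive_tool(
  rows=[
    [0.4, 0.7, -0.3, 0],
    [1, 1.8, -0.8, 0],
    [1.7, 3, -1.3, 0],
    [2.5, 4.2, -1.3, 0],
    [3.3, 5.4, -1.3, 0],
    [4.1, 6.6, -1.3, 0],
    [4.8, 7.7, -1.3, 0],
    [5.3, 8.4, -1.3, 0],
  ],
)

```text
clock: 13.78
position: [0.4173, -0.2519, 0.2965]
ee_rot: [0.001, 0.866, -0.5, 0.001]
contact_force: [-0.2, 0.1, 0.3]
width: 0.0497
gripper_force: 0.0
```

Run:
```python
from h import *
im,d,c=grab('top');W=cloud(c,d);u,v=371,209
m=np.zeros(d.shape,bool);m[v-28:v+28,u-30:u+30]=1;m&=(d>0)&(W[...,2]>.085)&(W[...,2]<.13)
P=W[m]
if len(P): h=np.percentile(P[:,2],95);T=P[P[:,2]>h-.006];print('top h',h,'(expect .107)',cv2.minAreaRect(T[:,:2].astype(np.float32)*1000))
im2,d2,c2=grab('scene')
a=cv2.resize(im[177:242,337:407],None,fx=6,fy=6,interpolation=3);b=cv2.resize(im2[140:205,310:370],None,fx=6,fy=6,interpolation=3)
cv2.imwrite('pics/end.png',np.hstack([a,b])[...,::-1])
z=np.load('top0.npz')['im'];
for n,r in(('tape',(245,285,318,352)),('carton',(112,142,312,352))):
    A=im[r[0]:r[1],r[2]:r[3]];B=z[r[0]:r[1],r[2]:r[3]];print(n,np.abs(A.astype(int)-B).mean())
```

```text
top h 0.10901039316815894 (expect .107) ((535.1763305664062, -31.360658645629883), (13.657608985900879, 37.17470932006836), 30.19428062438965)
tape 4.877450980392157
carton 2.263888888888889
```

View pics/end.png

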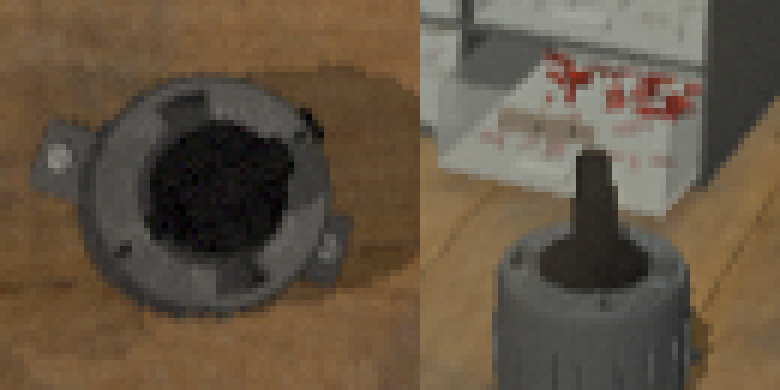

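The cap sits level in the rim. In the left half of the picture its wing points at the black bars (310,125) and (123,249), and the slots at (185,105) and (240,270) are empty. Its top is at 0.109 m, and less the 2 mm bias seen earlier that gives the locked height of 0.107 m. The tape and carton haven't moved.

```bash
python3 -c "
from rig import order; print(order.sign_off())"
```

```text
the job is handed in; nothing more can be done
None
```

The cap is fitted: pushed in, turned clockwise to the stop, and sprung back up to its locked height with the wing in line with the notches. The tape roll and carton are where they were, and the job is handed in at about 14 s of robot time.

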